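# Fit the retaining cover on a spring-loaded specimen holder

## Robot

A 6-joint arm with a two-finger parallel gripper is mounted at the origin on the work surface. World frame = base frame: x ahead of the robot, y to its left, z up, the work surface at z = 0. Lengths are in m, angles in rad, forces in N, time in s.
With the tool pointing down it reaches from about 0.35 to 0.975 m from the base axis. Payload 4.9 kg.
Tool frame: the origin (TCP) lies between the finger pads; the fingertips stand 25 mm ahead of it and the grasp point (between the pads) lies 6 mm ahead of it (manip.tcp_to_tips is the z of the fingertips in the tool frame, in m); z points along the fingers, y is the line along which they close (so a half turn about z gives the same grasp; the last joint's range is limited). The gripper opens to 85 mm and grips with 20 to 120 N. Pads are 22 mm wide; open, the fingers measure 114 mm over their backs; the gripper's body (76 mm by 85 mm) begins 54 mm behind the grasp point. The pads swing forward as they close: fully open they stand 13 mm farther back than shut.
Start: joints at [1.056, 0.053, 1.613, -0, 1.476, -0.119], TCP at [0.241, 0.577, 0.234] pointing down, gripper open.
Joint ranges: [-3.01, 3.01], [-1.01, 2.22], [0.06, 2.58], [-1.02, 4.17], [0.09, 2.62], [-3.14, 3.14]. Speed limits (rad/s): [2.57, 2.57, 3.14, 3.14, 3.14, 3.14].

## Interface

Orientations are given as a unit quaternion [w, x, y, z].
In Python, from plant import manip gives the robot as it stands. The module is installed in compiled form; this text tells all that it offers.
- The arm moves only by the tool arm_command, never from a script. Its argument "moves" is a list of rows, each a list of 3 entries, a list of its own where there are three numbers: the opening, from -1 (shut) to 1 (fully open), then the shift along the tool's x, y, z in units of 0.15 m (1.0 is 0.15 m), then the turn about the tool's z in units of 2 pi rad (1.0 is 2 pi rad). A call has 1 to 20 rows; each row is the pose to reach, as a shift and turn from the pose commanded when the call began, along the tool's axes at that moment, turning the shorter way round; what a row does not reach only later rows make up. A row lasts 1/12 s, in which the tool goes at most 41.7 mm and 7.16 degrees, less where a joint would pass 70% of its speed; a pose out of reach is approached as far as the arm can. A call with a number of a shift or a turn outside -1 to 1 is refused whole. A call with a gripper value outside its range is refused whole. The fingers move at their own pace and stop on an object; the grip force is fixed at half the most. Time passes only in rows, so rows that repeat a pose let the fingers close. It gives the time, the measured TCP pose, the force, the opening and the grip force at its end, in the units of the state.
- manip.state(): the state, without advancing time (a new reading comes with each control period).
- manip.grab_frame(name): name is "scene" or "top"; returns a dict with "frame" (420x560x3 uint8, red, green, blue), "fx", "fy", "cx", "cy" (pixels), "R" (3x3) and "t" (3): a world point X has camera coordinates R X + t. Camera axes: x right, y down, z forward; pixel columns grow to the right and rows downward; lengths in m; the calibration is good to about 2 mm. A picture is of the moment at which its call begins. There is no depth.
- manip.job_done(): hands the job in; it is judged then, once.
Trained networks look in a picture, given as the dict that the camera call returned (one of the last four; its "shot" number tells which), for a name from the list of things; names that differ only in an ending like _2 or _b are one class to them, and where a whole thing is asked for, a point or a joint stands for the part that bears it (a point fixed in the world has none). Each returns a list of dicts, best first, with "confidence" (0 to 1); they miss things now and then, are a little off and sometimes report something else, mostly with a low value. They report only what shows in the picture. A call takes as long as a camera call.
- manip.search_frame(picture, target): "extent" ([left, top, right, bottom] in pixels, round what is visible of it).
The state is a dict: "time": time; "joint_pos": joint angles; "joint_vel": joint speeds; "joint_efforts": joint torques, N m; "tool_pos": TCP position; "tool_rot": TCP orientation; "contact_force": force on the tool from outside, world axes, zero at the start; "ft_torque": the same for the moment, N m; "gripper_width": opening from 0.0 (shut) to 1.0 (fully open); "grasp_force": force on a finger pad.
Only numpy, scipy, OpenCV 4.12 (cv2) and the standard library are available. Lean on these libraries where they do the work, as an engineer would, in place of code of your own. Each camera call takes 0.05 s, during which the arm holds its last target. There are 200 camera calls.

## Task

Fit the loose round cover on the specimen holder: lift it by its collar, set it level on the holder's rim, and turn it as needed until it drops onto the two locating pins hidden under it. Then press it fully home against the spring, flange flush on the rim, without ramming it. Finish still gripping the collar and holding the cover pressed home so that I can tighten the lock screw, and leave the dish, spare mount and forceps stand where they are.

Things in the scene. Friction and masses are not known exactly. Their poses are not given: they have to be found in the camera images.
- holder: Specimen holder, dark metal, fixed to the bench. Round foot 140 mm across, 10 mm high; on it a round barrel 108 mm across with a flat rim 50 mm above the bench and a bore 73 mm across. In the bore a sprung table carries a black round mount 40 mm across. A small lock screw sticks out 22 mm from the barrel's +x side, below the rim. Origin: centre of the underside; z up.
- holder_rim (a point): Centre of the holder's bore at the height of its rim, 50 mm above the bench; axes as the holder's.
- spring_table (a joint): How far (m) the sprung table and mount are pressed down: 0 at rest, when the mount's top is 4 mm above the rim; 0.004 when the cover is flush on the rim. Spring 7.5 N preload plus 1500 N/m (13.5 N at 0.004): the cover's weight alone does not move it, and it lifts the cover 4 mm off the rim when not held down.
- cover: Loose round cover, aluminium, about 0.38 kg, standing upright on the bench, at any turn. From below: spigot 69 mm across, 13 mm deep, nose tapered, with 2 mm play all round in the bore; flange 108 mm across, 13.5 mm thick; knurled collar 50 mm across, 26 mm high, round a 20 mm viewing hole; 52.5 mm in all. Origin: centre of the spigot's underside; z up.
- cover_seat (a point): Centre of the flange's underside, 13 mm above the cover's origin; meets holder_rim when the cover is home. Before that the flange rides on the pin tops 9 mm above the rim, then, dropped over the pins, the cover rests on the mount 4 mm above the rim.
- cover_grip (a point): Centre of the collar at half its height, 39.5 mm above the cover's origin. The collar can be gripped across any diameter; the flange's top lies 13 mm below this point.
- dish: Bystander: lidded glass dish, 90 mm across, 16 mm high. Origin: centre of its underside.
- spare_mount: Bystander: black round specimen mount, 40 mm across, 22 mm high. Origin: centre of its underside.
- forceps_stand: Bystander: white leaning board with three forceps, 120 mm wide, 160 mm high. Origin: under the board, on the bench.
- pin_a (a point): Top of one of the holder's two steel locating pins: 6 mm thick, domed, standing 9 mm proud of the rim, 47 mm from its centre on the holder's +y side. The other, like it, stands on the -y side.
- slot (a point): Mouth of one of four like blind slots in the flange's underside, out of sight: at the cover's +x, +y, -x and -y, 47 mm from its centre, each 10 mm wide (along the circle) and 10.5 mm deep. So the cover drops onto the two pins in any of four turns, 90 degrees apart, with 2 mm play either way.

How it is judged:
On the way, in this order (a step that is already met when the one before it is completed fails the run):
1. The gripped cover is set level on the holder, its spigot in the bore (z of cover_seat in the frame of holder_rim below 0.0112 m and horizontal distance between cover_seat and holder_rim below 0.005 m and angle between cover's own z axis and vertical below 0.1 rad and contact force between the fingers and cover above 1 N).
2. The cover has dropped over the pins (z of cover_seat in the frame of holder_rim below 0.006 m and horizontal distance between cover_seat and holder_rim below 0.005 m and angle between cover's own z axis and vertical below 0.1 rad).
At the end, for the whole second after the job is handed in: Cover on both pins, flange within 1.5 mm of the rim, centred within 4 mm, level within 2 degrees, sprung table pressed down over 2.2 mm, gripper still holding the cover (over 20 N) and keeping it still; dish, spare mount and forceps stand within 20 mm of their places (z of cover_seat in the frame of holder_rim between -0.003 and 0.0015 m and horizontal distance between cover_seat and holder_rim below 0.004 m and angle between cover's own z axis and vertical below 0.035 rad and value of joint spring_table above 0.0022 m and contact force between the fingers and cover above 20 N and linear speed of cover below 0.02 m/s and distance of each of dish, spare_mount, forceps_stand from where it was at the start of the episode below 0.02 m); the arm keeps its last pose, push and grip.
It fails at once if The cover is rammed onto the holder (over 80 N) (contact force between cover and holder above 80 N).
It fails at once if A bystander is pushed away by more than 20 mm (distance of any of dish, spare_mount, forceps_stand from where it was at the start of the episode above 0.02 m).
It also fails if it takes over 45 s, if anything falls off the work surface, if the arm or the gripper's body presses on something with over 40 N, if the wrist force passes 120 N, or if a joint passes its speed limit or range.

## Working session

There is one attempt and no reset: what is moved stays moved. The work goes in short steps, Python scripts to look and compute and a tool call to move; the robot and the scene stay as the last step left them, time stands still between calls to the robot, and variables do not carry over. Pictures are saved under pics/ and viewed, at most 10 in all, crops included, and the job is handed in when it is done.

Besides the shell and the picture viewer there is one more tool, called after "Call:" as name([rows], argument=value, ...), one row to a line, values as JSON. arm_command: Moves the arm, as the interface text tells. Shifts and turns lie within -1 to 1; 1 stands for 0.15 m of shift or 2 pi rad of turn. Its arguments: {"type":"object","properties":{"moves":{"type":"array"}},"required":["moves"]}

```bash
mkdir -p pics && cat > h.py <<'E'
import numpy as np, cv2
from plant import manip
def ray(p,u,v,z):
    d=p["R"].T@np.array([(u-p["cx"])/p["fx"],(v-p["cy"])/p["fy"],1.]); c=-p["R"].T@np.array(p["t"])
    return c+d*(z-c[2])/d[2]
def proj(p,X):
    c=np.array(p["R"])@X+p["t"]; return [p["fx"]*c[0]/c[2]+p["cx"],p["fy"]*c[1]/c[2]+p["cy"]]
E
python3 - <<'E'
from h import *
print(manip.state())
for n in("top","scene"):
    p=manip.grab_frame(n); p["R"]=np.array(p["R"])
    cv2.imwrite(f"pics/{n}1.png",p["frame"][:,:,::-1])
    print(n,p["fx"],p["cx"],p["cy"],-p["R"].T@np.array(p["t"]),p["R"].round(3).tolist())
    for t in("holder","cover","dish","spare_mount","forceps_stand"):
        for r in manip.search_frame(p,t)[:2]: print(t,r)
E
```

```text
{'time': 0.0, 'joint_pos': array([ 1.05598385e+00,  5.33767169e-02,  1.61428806e+00, -2.52825831e-05,
        1.47598467e+00, -1.18949802e-01]), 'joint_vel': array([-9.54646118e-06, -7.84888043e-04,  4.82896878e-04,  3.99906171e-04,
        1.28462594e-05, -7.53354270e-04]), 'joint_efforts': array([ 6.22203679e-04, -3.93687272e+01, -3.70177925e+01, -5.46103945e-05,
        7.02900157e-03,  8.45989007e-06]), 'tool_pos': array([0.24067599, 0.5761376 , 0.23225424]), 'tool_rot': array([-3.08496349e-04,  1.96640189e-01,  9.80475180e-01, -9.81116050e-04]), 'contact_force': array([-0.14351163,  0.21220575,  0.74205628]), 'ft_torque': array([ 0.01210019, -0.04565221,  0.07097933]), 'grasp_force': 0.0, 'gripper_width': 1.0019599658638794}
top 517.8889298458478 280.88865812280056 204.83480822399287 [0.34757372 0.08245358 1.38491787] [[0.021, -1.0, 0.022], [-0.988, -0.024, -0.153], [0.154, -0.019, -0.988]]
cover {'extent': [373.0, 198.6, 411.1, 238.0], 'confidence': 0.8}
cover {'extent': [291.4, 133.0, 323.6, 171.8], 'confidence': 0.63}
dish {'extent': [293.9, 134.7, 324.9, 170.6], 'confidence'
[... 181 characters left out ...]
8.9, 196.8, 149.2, 254.3], 'confidence': 0.89}
scene 379.17107322042943 271.0049600291962 210.56701391983435 [ 0.86920926 -0.40833874  0.69656285] [[0.834, 0.552, 0.009], [0.408, -0.605, -0.684], [-0.373, 0.574, -0.729]]
holder {'extent': [286.7, 179.5, 343.1, 226.9], 'confidence': 0.73}
holder {'extent': [306.8, 182.7, 327.6, 200.9], 'confidence': 0.22}
cover {'extent': [145.9, 301.3, 202.1, 352.6], 'confidence': 0.61}
dish {'extent': [288.6, 275.3, 331.7, 314.9], 'confidence': 0.92}
dish {'extent': [144.7, 299.3, 203.2, 355.5], 'confidence': 0.5}
spare_mount {'extent': [202.0, 220.3, 221.9, 239.4], 'confidence': 0.75}
spare_mount {'extent': [289.7, 176.7, 344.2, 226.0], 'confidence': 0.66}
```

```bash
python3 - <<'E'
import cv2
a=cv2.imread("pics/top1.png")[110:290,80:440]
cv2.imwrite("pics/c1.png",cv2.resize(a,None,fx=2.2,fy=2.2,interpolation=3))
E
```

```text
(no output)
```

View pics/c1.png

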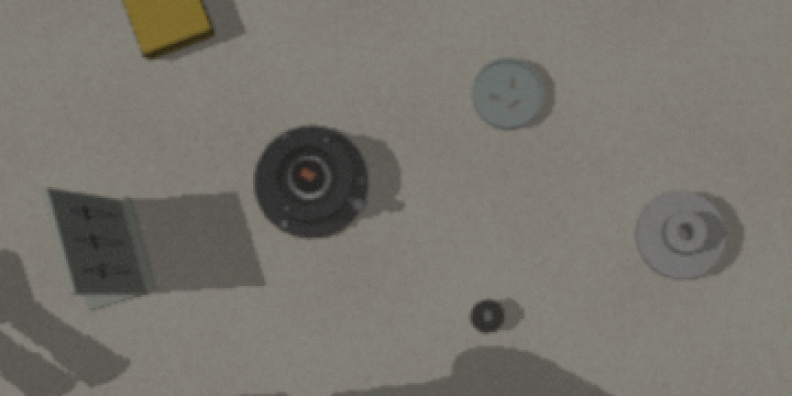

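View pics/scene1.png

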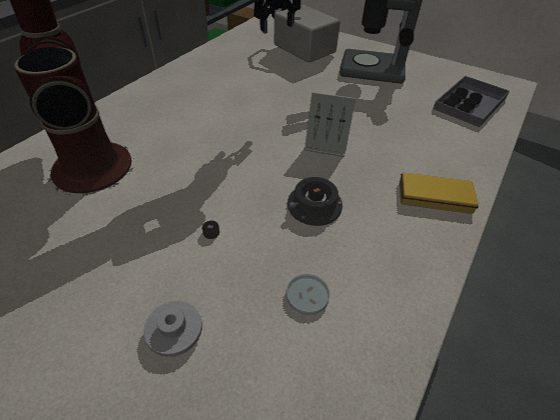

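The top view shows the holder near px (221,192), the cover at (390,216), the dish at (309,153), the spare mount at (302,253) and the forceps stand at (125,225). Next I'll zoom in on the holder (pins, screw) and the cover.

```bash
python3 - <<'E'
import cv2,numpy as np
a=cv2.imread("pics/top1.png");b=cv2.imread("pics/scene1.png")
f=lambda i,x,y:cv2.resize(np.clip(i[y:y+70,x:x+70]*1.0*1.8,0,255).astype('uint8'),(400,400) ,interpolation=2)
g=lambda i,x,y:cv2.resize(i[y:y+70,x:x+70],(400,300),interpolation=2)
cv2.imwrite("pics/c2.png",np.hstack([f(a,186,157),f(b,282,165)]))
E
```

```text
(no output)
```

View pics/c2.png

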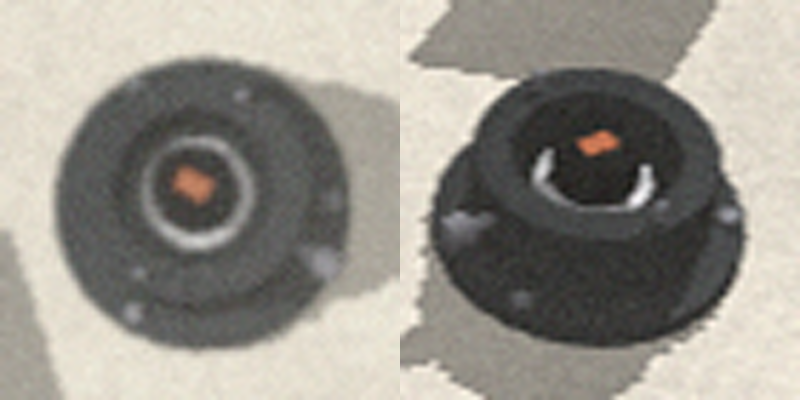

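The zoomed top view shows pins at (241,95) and (138,272), with the screw at (322,262) perpendicular to them. The pin spacing comes out at 35.8 px, as expected for 94 mm. Now I'll solve for the positions.

```bash
cat >> h.py <<'E'
from scipy.optimize import least_squares
th=np.linspace(0,2*np.pi,180)
def circ(x,y,z,r): return np.c_[x+r*np.cos(th),y+r*np.sin(th),0*th+z]
def bbox(p,P):
    c=P@np.array(p["R"]).T+p["t"]; u=p["fx"]*c[:,0]/c[:,2]+p["cx"]; v=p["fy"]*c[:,1]/c[:,2]+p["cy"]
    return np.array([u.min(),v.min(),u.max(),v.max()])
def fit(obs,rings,x0):
    f=lambda q:np.concatenate([bbox(p,np.vstack([circ(q[0],q[1],z,r) for z,r in rings]))-b for p,b in obs])
    s=least_squares(f,x0); return s.x,s.fun.round(1)
COVER=[(.013,.054),(.0265,.054),(.0525,.025)]; HOLD=[(0,.07),(.01,.07),(.05,.054)]
E
python3 - <<'E'
from h import *
T=manip.grab_frame("top");S=manip.grab_frame("scene")
def mask_bbox(p,x,y,w,h,f):
    c=p["frame"][y:y+h,x:x+w].astype(int); return c
sc=70/400
pa=ray(T,186+241*sc-.5,157+95*sc-.5,.058);pb=ray(T,186+138*sc-.5,157+272*sc-.5,.058);s=ray(T,186+322*sc-.5,157+262*sc-.5,.035)
print("pins",pa,pb,np.hypot(*(pa-pb)[:2]),"mid",(pa+pb)/2,"screw",s)
d=(pa-pb)[:2];print("axis deg",np.degrees(np.arctan2(d[1],d[0])))
# foot outline in top zoom 57..348 x 57..348
ht=np.array([186+56*sc,157+57*sc,186+349*sc,157+350*sc])-.5
hs=np.array([282+(432-400)*sc,165+67*sc,282+(746-400)*sc,165+347*sc])-.5
print("holder",fit([(T,ht),(S,hs)],HOLD,[.4,.2]),fit([(T,ht)],HOLD,[.4,.2]),fit([(S,hs)],HOLD,[.4,.2]))
for n,p,roi in(("top",T,(360,185,430,250)),("scene",S,(130,285,215,370))):
    print(n,[r for r in manip.search_frame(p,"cover")[:1]])
ct=np.array([373.0,198.6,411.1,238.0]);cs=np.array([145.9,301.3,202.1,352.6])
ct2=np.array([80+635/2.2,110+190/2.2,80+726/2.2,110+279/2.2])-.5
cs2=np.array([144,302,202.5,355])
print("cover",fit([(T,ct),(S,cs)],COVER,[.3,-.2]),fit([(T,ct2),(S,cs2)],COVER,[.3,-.2]))
print("hole top",ray(T,391.3,215,.0525),"scene",ray(S,171,321,.0525))
E
```

```text
pins [0.63480497 0.1977666  0.058     ] [0.55181819 0.24127908 0.058     ] 0.09370240824683439 mid [0.59331158 0.21952284 0.058     ] screw [0.56208048 0.15961619 0.035     ]
axis deg -27.669384147994972
holder (array([0.59372021, 0.21851753]), array([-0.6, -0.2,  0.4,  0.2, -0.3, -0.1,  0.2,  0.3])) (array([0.59377822, 0.21827568]), array([-0.5, -0.2,  0.5,  0.2])) (array([0.59358784, 0.21891515]), array([-0.3, -0.2,  0.2,  0.2]))
top []
scene [{'extent': [143.5, 302.3, 203.3, 355.2], 'confidence': 0.84}]
cover (array([ 0.53468921, -0.23178973]), array([-5.1, -2.1, -1.8, -0.7, -3.7, -1.9, -0.6,  3.6])) (array([ 0.53738422, -0.23147499]), array([-0.4, -0.3, -0.4, -0. , -0.6, -2.1,  0.2,  1.9]))
hole top [ 0.5353807  -0.23169334  0.0525    ] scene [ 0.54135253 -0.23378222  0.0525    ]
```

```bash
python3 - <<'E'
import cv2,numpy as np
from h import *
print(manip.tcp_to_tips)
a=cv2.imread("pics/top1.png");b=cv2.imread("pics/scene1.png")
f=lambda i,x,y,n:cv2.resize(i[y:y+n,x:x+n],(400,400),interpolation=2)
cv2.imwrite("pics/c3.png",np.hstack([f(a,365,190,60),f(b,134,290,80)]))
E
```

```text
0.025
```

View pics/c3.png

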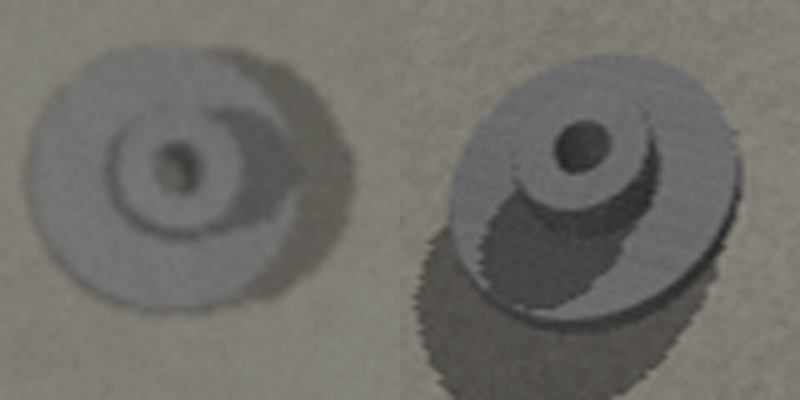

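Call:
arm_command([
  [1, [-0.98, -1, 0], 0],
  [1, [-0.98, -1, 0], 0],
  [1, [-0.98, -1, 0], 0],
  [1, [-0.98, -1, 0], 0],
  [1, [-0.98, -1, 0], 0],
  [1, [-0.98, -1, 0], 0],
])

```text
time: 1.3
tool_pos: [0.3207, 0.3769, 0.2334]
tool_rot: [0.001, 0.199, 0.98, -0.001]
contact_force: [-0.1, 0.3, -0.2]
gripper_width: 0.998
grasp_force: 0.0
```

The zooms show the cover's flange at x 25–~300, y 45–313 in the top view. In the scene view it spans x 449–741, y 53–330. The hole is at (180,167) in the top zoom and (582,147) in the scene zoom.

Call:
arm_command([
  [1, [-0.98, -1, 0], 0],
  [1, [-0.98, -1, 0], 0],
  [1, [-0.98, -1, 0], 0],
  [1, [-0.98, -1, 0], 0],
  [1, [-0.98, -1, 0], 0],
  [1, [-0.98, -1, 0], 0],
])

```text
time: 1.8
tool_pos: [0.3987, 0.1813, 0.2338]
tool_rot: [0.001, 0.201, 0.98, -0.001]
contact_force: [0.0, 0.6, 0.4]
gripper_width: 1.0
grasp_force: 0.0
```

Call:
arm_command([
  [1, [-0.98, -1, 0], 0],
  [1, [-0.98, -1, 0], 0],
  [1, [-0.98, -1, 0], 0],
  [1, [-0.98, -1, 0], 0],
  [1, [-0.98, -1, 0], 0],
  [1, [-0.98, -1, 0], 0],
])

```text
time: 2.3
tool_pos: [0.4761, -0.0136, 0.2338]
tool_rot: [0.001, 0.2, 0.98, -0.001]
contact_force: [-0.3, 0.3, -0.6]
gripper_width: 0.998
grasp_force: 0.0
```

Call:
arm_command([
  [1, [-0.9, -1, 0], 0],
  [1, [-0.9, -1, 0], 0],
  [1, [-0.9, -1, 0], 0],
  [1, [-0.9, -1, 0], 0],
  [1, [-0.9, -1, 0], 0],
  [1, [-0.9, -1, 0], 0],
  [1, [-0.9, -1, 0], 0],
])

```text
time: 2.88
tool_pos: [0.5415, -0.1998, 0.233]
tool_rot: [-0.001, 0.198, 0.98, 0.0]
contact_force: [0.1, 0.6, -0.2]
gripper_width: 0.997
grasp_force: 0.0
```

```bash
cat >> h.py <<'E'
from scipy.spatial.transform import Rotation as Ro
def togo(x,y,z):
    s=manip.state(); w,a,b,c=s["tool_rot"]; r=Ro.from_quat([a,b,c,w]); 
    print("t",s["time"],"pos",s["tool_pos"],"units",(r.inv().apply(np.array([x,y,z])-s["tool_pos"])/.15).round(4),"yaw y",np.degrees(np.arctan2(*r.as_matrix()[1::-1,1])),"tilt",r.as_matrix()[:,2],"F",s["contact_force"].round(1),"q",s["joint_pos"].round(2))
E
python3 - <<'E'
from h import *
T=manip.grab_frame("top");S=manip.grab_frame("scene")
k=.15
ct=np.array([365+25*k,190+45*k,365+300*k,190+313*k])-.5
cs=np.array([134+49/5,290+53/5,134+341/5,290+330/5])-.5
for o in([(T,ct),(S,cs)],[(T,ct)],[(S,cs)]):
    q,f=fit(o,COVER,[.5,-.2]);print(q,f)
print(ray(T,391.5,214.55,.0525),ray(S,169.9,318.9,.0525))
togo(.5375,-.2315,.2)
E
```

```text
[ 0.53588808 -0.23149706] [-0.5 -0.1 -0.3  0.4 -0.5 -0.5  0.4  0.9]
[ 0.53626718 -0.23262943] [-0.1 -0.3  0.1  0.3]
[ 0.535619   -0.23097408] [-0.4 -0.8  0.4  0.6]
[ 0.53657854 -0.23223207  0.0525    ] [ 0.53677211 -0.23185955  0.0525    ]
t 2.9833 pos [ 0.54113775 -0.19794295  0.23325967] units [-0.0639 -0.2159  0.2216] yaw y 67.35982865845844 tilt [-4.65479267e-04  8.48181002e-04 -9.99999532e-01] F [-0.8 -0.4  0.1] q [-0.48 -0.06  1.73  0.    1.48 -1.66]
```

Call:
arm_command([
  [1, [-0.058, -0.221, 0.3], 0],
  [1, [-0.058, -0.221, 0.6], 0],
  [1, [-0.058, -0.221, 0.82], 0],
  [1, [-0.058, -0.221, 0.82], 0],
  [1, [-0.058, -0.221, 0.82], 0],
  [1, [-0.058, -0.221, 0.82], 0],
])

```text
time: 3.48
tool_pos: [0.5371, -0.2321, 0.112]
tool_rot: [0.001, 0.196, 0.981, -0.0]
contact_force: [0.2, -0.4, 1.1]
gripper_width: 0.998
grasp_force: 0.0
```

```bash
python3 -c "
from h import *
togo(.5363,-.2318,.054)"
```

```text
t 3.4833 pos [ 0.5370725  -0.23206335  0.11200776] units [ 0.0059 -0.0004  0.3867] yaw y 67.40961243798515 tilt [ 1.15690440e-03 -4.74151378e-04 -9.99999218e-01] F [ 0.2 -0.4  1.1] q [-0.54  0.06  1.81  0.    1.26 -1.71]
```

Call:
arm_command([
  [1, [0, 0, 0.12], 0],
  [1, [0, 0, 0.22], 0],
  [1, [0, 0, 0.3], 0],
  [1, [0, 0, 0.34], 0],
  [1, [0, 0, 0.37], 0],
  [1, [0, 0, 0.37], 0],
  [1, [0, 0, 0.37], 0],
])

```text
time: 4.07
tool_pos: [0.537, -0.2332, 0.056]
tool_rot: [0.001, 0.197, 0.98, -0.0]
contact_force: [0.2, -0.1, 0.4]
gripper_width: 1.001
grasp_force: 0.0
```

Call:
arm_command([
  [0.1, [0, 0, 0], 0],
  [-0.2, [0, 0, 0], 0],
  [-0.2, [0, 0, 0], 0],
  [-0.2, [0, 0, 0], 0],
  [-0.2, [0, 0, 0], 0],
  [-0.2, [0, 0, 0], 0],
])

```text
time: 4.57
tool_pos: [0.5364, -0.233, 0.0551]
tool_rot: [0.0, 0.197, 0.98, -0.0]
contact_force: [0.2, -0.6, -0.6]
gripper_width: 0.398
grasp_force: 0.0
```

```bash
python3 -c "
from h import *
togo(.5363,-.2318,.054);s=manip.state();print(s['gripper_width'],s['grasp_force'],s['ft_torque'])
p=manip.grab_frame('scene')
cv2.imwrite('pics/g1.png',cv2.resize(p['frame'][260:380,100:260,::-1],None,fx=5,fy=5,interpolation=2))"
```

```text
t 4.5667 pos [ 0.53636042 -0.23299435  0.0550716 ] units [0.0034 0.0072 0.0071] yaw y 67.31962855641267 tilt [ 7.88012968e-05 -3.92490284e-05 -9.99999996e-01] F [ 0.2 -0.6 -0.6] q [-0.54  0.13  1.84  0.    1.17 -1.71]
0.3977496664681759 0.0 [ 0.05457691 -0.01526373  0.01096393]
```

View pics/g1.png

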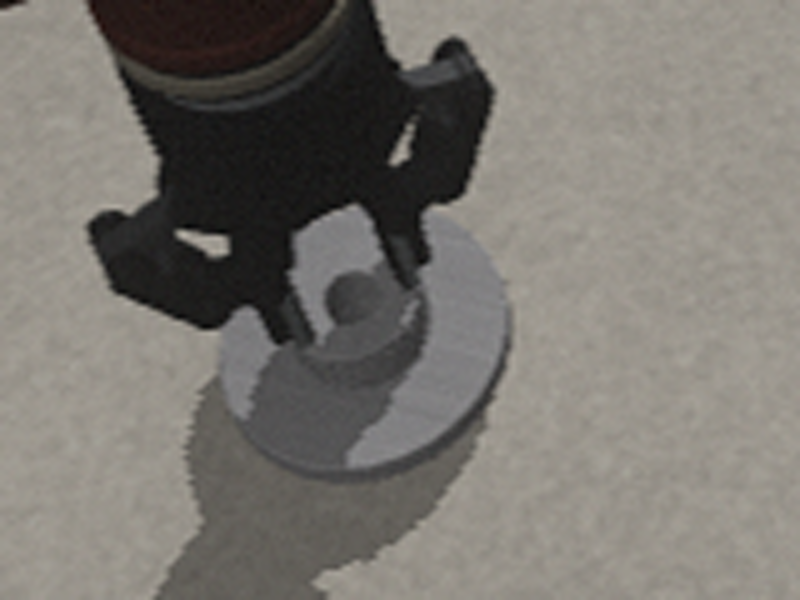

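The image shows the fingers straddling the collar, but the grasp force is 0 and the opening is exactly as commanded. I'll close further.

Call:
arm_command([
  [-0.3, [0, 0, 0], 0],
  [-0.4, [0, 0, 0], 0],
  [-0.4, [0, 0, 0], 0],
  [-0.4, [0, 0, 0], 0],
])

```text
time: 4.95
tool_pos: [0.5363, -0.2329, 0.055]
tool_rot: [-0.0, 0.197, 0.98, 0.0]
contact_force: [-0.3, 0.7, 0.6]
gripper_width: 0.303
grasp_force: 0.0
```

```bash
python3 -c "
from h import *
togo(.5363,-.2318,.054);s=manip.state();print(s['gripper_width'],s['grasp_force'],s['ft_torque'])
X=np.array([.5363,-.2318,.0525]);p=manip.grab_frame('scene')
print([( (np.array(proj(p,q))-[100,260])*5).round() for q in ([.5363,-.2318,.0525],[.5363,-.2318,.0265])], bbox(p,circ(.5363,-.2318,.0525,.025)))
cv2.imwrite('pics/g2.png',cv2.resize(p['frame'][285:365,120:220,::-1],None,fx=7,fy=7,interpolation=2))"
```

```text
t 4.95 pos [ 0.53632642 -0.23294831  0.05495538] units [0.0031 0.007  0.0064] yaw y 67.32253660003977 tilt [-5.98305545e-05  5.23114059e-05 -9.99999997e-01] F [-0.3  0.7  0.6] q [-0.54  0.13  1.84  0.    1.17 -1.71]
0.30270991990451235 0.0 [-0.00758411  0.03456534 -0.00063156]
[array([349., 294.]), array([362., 327.])] [155.77781398 306.43863388 183.56062196 331.66913732]
```

View pics/g2.png

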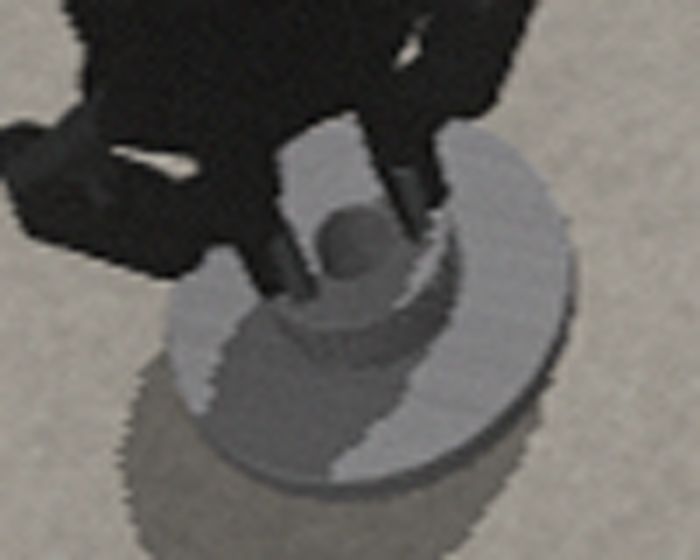

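The fingers are above the collar: they're closed inside its diameter with no force. I'll check the tip height by projection.

```bash
python3 -c "
from h import *
p=manip.grab_frame('scene');c=np.array([.5363,-.2329]);a=np.radians(67.3)
y=np.array([np.cos(a),np.sin(a)]);x=np.array([-y[1],y[0]])
for z in(.03,.04,.05,.06,.07):
  print(z,[((np.array(proj(p,np.r_[c+s*w*y+h*x,z]))-[120,285])*7).round().tolist() for s in(-1,1) for w,h in((.013,-.011),(.013,.011))])
q=manip.grab_frame('top');print(proj(q,[.5363,-.2329,.06]))
"
```

```text
0.03 [[332.0, 337.0], [299.0, 272.0], [423.0, 286.0], [389.0, 223.0]]
0.04 [[325.0, 320.0], [291.0, 255.0], [417.0, 269.0], [382.0, 205.0]]
0.05 [[317.0, 303.0], [284.0, 237.0], [410.0, 251.0], [376.0, 187.0]]
0.06 [[310.0, 285.0], [276.0, 219.0], [404.0, 233.0], [369.0, 169.0]]
0.07 [[302.0, 266.0], [268.0, 200.0], [397.0, 214.0], [362.0, 150.0]]
[np.float64(392.432087744933), np.float64(214.27236322522614)]
```

The projected tips sit at z ≈ 0.053, right on top of the collar. That's about 23 mm higher than the nominal tip offset implies. I'll open, go lower watching the force, then close.

Call:
arm_command([
  [1, [0, 0, -0.02], 0],
  [1, [0, 0, -0.02], 0],
  [1, [0, 0, 0], 0],
  [1, [0, 0, 0], 0],
  [1, [0, 0, 0], 0],
  [1, [0, 0, 0.04], 0],
  [1, [0, 0, 0.08], 0],
  [1, [0, 0, 0.1], 0],
  [1, [0, 0, 0.1], 0],
])

```text
time: 5.85
tool_pos: [0.5354, -0.2324, 0.0383]
tool_rot: [-0.001, 0.197, 0.98, 0.0]
contact_force: [-0.5, -0.1, -0.5]
gripper_width: 1.0
grasp_force: 0.0
```

Call:
arm_command([
  [1, [0, 0, 0.02], 0],
  [1, [0, 0, 0.04], 0],
  [1, [0, 0, 0.05], 0],
  [1, [0, 0, 0.05], 0],
])

```text
time: 6.18
tool_pos: [0.5361, -0.2328, 0.032]
tool_rot: [-0.0, 0.197, 0.98, 0.0]
contact_force: [0.5, 0.2, 0.0]
gripper_width: 0.997
grasp_force: 0.0
```

Call:
arm_command([
  [0.3, [0, 0, 0], 0],
  [0, [0, 0, 0], 0],
  [-0.4, [0, 0, 0], 0],
  [-0.4, [0, 0, 0], 0],
  [-0.4, [0, 0, 0], 0],
  [-0.4, [0, 0, 0], 0],
  [-0.4, [0, 0, 0], 0],
])

```text
time: 6.77
tool_pos: [0.5369, -0.2332, 0.0332]
tool_rot: [0.001, 0.197, 0.98, -0.0]
contact_force: [0.0, 0.6, 3.8]
gripper_width: 0.564
grasp_force: 62.9
```

```bash
python3 -c "
from h import *
togo(.5363,-.2318,.054);s=manip.state();print(s['gripper_width'],s['grasp_force'],s['ft_torque'])
p=manip.grab_frame('scene')
cv2.imwrite('pics/g3.png',cv2.resize(p['frame'][285:365,120:220,::-1],None,fx=7,fy=7,interpolation=2))"
```

```text
t 6.7667 pos [ 0.53692641 -0.23321094  0.03323337] units [ 0.0073  0.0071 -0.1385] yaw y 67.32300998202318 tilt [ 1.25875932e-03 -5.66172782e-04 -9.99999047e-01] F [0.  0.6 3.8] q [-0.54  0.17  1.85  0.    1.13 -1.71]
0.564419784032229 62.8769588470459 [ 0.06014816 -0.09232015 -0.01691986]
```

View pics/g3.png

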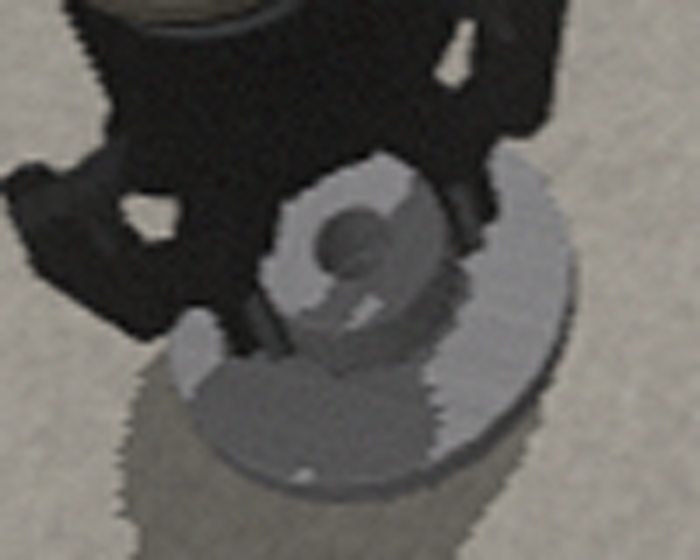

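The image shows both pads on the collar sides, with 63 N grip. Now I'll lift and carry it over to the holder.

Call:
arm_command([
  [-0.4, [0, 0, -0.05], 0],
  [-0.4, [0, 0, -0.15], 0],
  [-0.4, [0, 0, -0.3], 0],
  [-0.4, [0, 0, -0.5], 0],
  [-0.4, [0, 0, -0.7], 0],
  [-0.4, [0, 0, -0.8], 0],
  [-0.4, [0, 0, -0.8], 0],
])

```text
time: 7.4
tool_pos: [0.538, -0.234, 0.1566]
tool_rot: [0.003, 0.197, 0.98, -0.001]
contact_force: [1.0, -0.9, -3.2]
gripper_width: 0.568
grasp_force: 62.6
```

Call:
arm_command([
  [-0.4, [0.03, 0.1, 0], 0],
  [-0.4, [0.09, 0.3, 0], 0],
  [-0.4, [0.14, 0.5, 0], 0],
  [-0.4, [0.2, 0.7, 0], 0],
  [-0.4, [0.25, 0.9, 0], 0],
  [-0.4, [0.27, 0.97, 0], 0],
])

```text
time: 7.9
tool_pos: [0.553, -0.0785, 0.1488]
tool_rot: [-0.003, 0.195, 0.981, 0.001]
contact_force: [-0.9, -0.1, -3.7]
gripper_width: 0.561
grasp_force: 63.1
```

Call:
arm_command([
  [-0.4, [0.05, 0.2, 0], 0],
  [-0.4, [0.1, 0.4, 0], 0],
  [-0.4, [0.16, 0.6, 0], 0],
  [-0.4, [0.22, 0.8, 0], 0],
  [-0.4, [0.27, 0.97, 0], 0],
  [-0.4, [0.27, 0.97, 0], 0],
])

```text
time: 8.4
tool_pos: [0.5719, 0.0712, 0.1495]
tool_rot: [-0.003, 0.194, 0.981, 0.001]
contact_force: [-0.5, -0.4, -3.8]
gripper_width: 0.56
grasp_force: 63.6
```

Call:
arm_command([
  [-0.4, [0.05, 0.2, 0], 0],
  [-0.4, [0.1, 0.4, 0], 0],
  [-0.4, [0.16, 0.6, 0], 0],
  [-0.4, [0.22, 0.75, 0], 0],
  [-0.4, [0.25, 0.88, 0], 0],
  [-0.4, [0.27, 0.95, 0], 0],
  [-0.4, [0.27, 0.95, 0], 0],
])

```text
time: 8.98
tool_pos: [0.5902, 0.2151, 0.1503]
tool_rot: [-0.002, 0.196, 0.981, -0.001]
contact_force: [-0.1, -0.4, -3.8]
gripper_width: 0.559
grasp_force: 64.0
```

```bash
python3 -c "
from h import *
togo(.5937,.2184,.1);s=manip.state();print(s['gripper_width'],s['grasp_force'],s['ft_torque'])
p=manip.grab_frame('scene');cv2.imwrite('pics/h1.png',cv2.resize(p['frame'][100:240,220:400,::-1],None,fx=4,fy=4,interpolation=2))"
```

```text
t 8.9833 pos [0.59018111 0.21514335 0.15030348] units [-0.0143  0.0297  0.3353] yaw y 67.44896137285157 tilt [-3.36235904e-03 -5.61619265e-04 -9.99994190e-01] F [-0.1 -0.4 -3.8] q [ 0.23  0.13  1.68  0.    1.34 -0.95]
0.5589111764829569 64.02928948402405 [-2.65541677e-04  9.92648207e-05  6.05282306e-02]
```

View pics/h1.png

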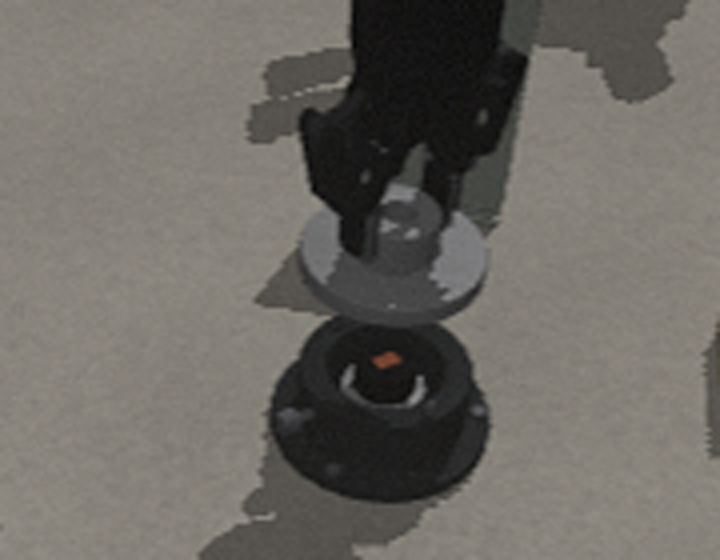

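Call:
arm_command([
  [-0.4, [-0.012, 0.028, 0.1], 0],
  [-0.4, [-0.012, 0.028, 0.2], 0],
  [-0.4, [-0.012, 0.028, 0.27], 0],
  [-0.4, [-0.012, 0.028, 0.27], 0],
  [-0.4, [-0.012, 0.028, 0.27], 0],
  [-0.4, [-0.012, 0.028, 0.27], 0],
  [-0.4, [-0.012, 0.028, 0.27], 0],
])

```text
time: 9.62
tool_pos: [0.5953, 0.2169, 0.1129]
tool_rot: [0.001, 0.197, 0.98, 0.0]
contact_force: [0.9, -0.8, -3.5]
gripper_width: 0.565
grasp_force: 64.1
```

```bash
python3 -c "
from h import *
togo(.5937,.2184,.1)
p=manip.grab_frame('scene');q=manip.grab_frame('top');s=manip.state();print(s['tool_pos'])
x,y,z=.5937,.2184,s['tool_pos'][2]
for c in(p,q): print('model',bbox(c,np.vstack([circ(x,y,z-.0195,.054),circ(x,y,z-.006,.054)])).round(1),manip.search_frame(c,'cover')[:1])
A=cv2.resize(p['frame'][145:225,270:370,::-1],(500,400),interpolation=2)
B=cv2.resize(q['frame'][155:225,190:243,::-1],(300,400),interpolation=2)
cv2.imwrite('pics/h2.png',np.clip(np.hstack([A,B])*1.5,0,255))"
```

```text
t 9.6167 pos [0.59527046 0.21692506 0.11288155] units [0.0136 0.005  0.0859] yaw y 67.30649929010063 tilt [ 1.50600515e-03  2.79276647e-04 -9.99998827e-01] F [ 0.9 -0.8 -3.5] q [ 0.23  0.17  1.69 -0.    1.28 -0.94]
[0.59533636 0.21711448 0.11312791]
model [295.  158.6 341.4 193.3] [{'extent': [296.3, 160.6, 339.5, 192.4], 'confidence': 0.91}]
model [195.6 163.7 239.2 206.9] [{'extent': [198.5, 185.3, 226.1, 198.4], 'confidence': 0.68}][ WARN:0@6.127] global loadsave.cpp:1063 imwrite_ Unsupported depth image for selected encoder is fallbacked to CV_8U.
```

View pics/h2.png

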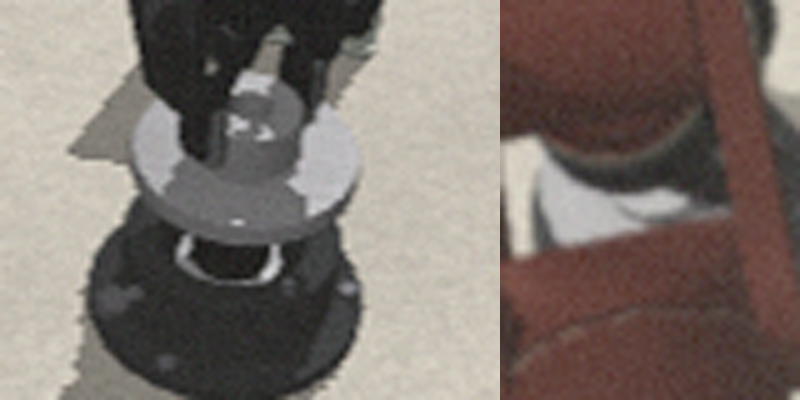

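The scene view shows the cover over the holder with its flange at u 295.7–341.5, v to 193. The model predicts 295.0–341.4, 193.3, so it's centred to under about 1 mm. Now I'll lower slowly.

Call:
arm_command([
  [-0.4, [0.009, 0.003, 0.06], 0],
  [-0.4, [0.009, 0.003, 0.12], 0],
  [-0.4, [0.009, 0.003, 0.16], 0],
  [-0.4, [0.009, 0.003, 0.18], 0],
  [-0.4, [0.009, 0.003, 0.18], 0],
  [-0.4, [0.009, 0.003, 0.18], 0],
  [-0.4, [0.009, 0.003, 0.18], 0],
])

```text
time: 10.4
tool_pos: [0.5939, 0.218, 0.0852]
tool_rot: [0.0, 0.197, 0.98, 0.0]
contact_force: [-0.3, -0.4, -3.6]
gripper_width: 0.564
grasp_force: 64.1
```

Call:
arm_command([
  [-0.4, [0, 0, 0.01], 0],
  [-0.4, [0, 0, 0.02], 0],
  [-0.4, [0, 0, 0.03], 0],
  [-0.4, [0, 0, 0.03], 0],
])

```text
time: 10.73
tool_pos: [0.5934, 0.2179, 0.0802]
tool_rot: [-0.0, 0.197, 0.98, -0.0]
contact_force: [0.3, 0.1, -3.8]
gripper_width: 0.562
grasp_force: 64.1
```

Call:
arm_command([
  [-0.4, [0, 0, 0.006], 0],
  [-0.4, [0, 0, 0.012], 0],
  [-0.4, [0, 0, 0.012], 0],
])

```text
time: 10.98
tool_pos: [0.5937, 0.218, 0.079]
tool_rot: [0.0, 0.197, 0.98, 0.0]
contact_force: [-0.9, 0.5, -2.2]
gripper_width: 0.564
grasp_force: 64.2
```

Call:
arm_command([
  [-0.4, [0, 0, 0.006], 0],
  [-0.4, [0, 0, 0.006], 0],
  [-0.4, [0, 0, 0.006], 0],
])

```text
time: 11.23
tool_pos: [0.5939, 0.2181, 0.0788]
tool_rot: [0.0, 0.197, 0.98, 0.0]
contact_force: [-3.0, -0.3, 3.4]
gripper_width: 0.564
grasp_force: 64.5
```

Contact came at TCP z 0.0788, against 0.0785 expected for riding on the pin tops. I'll press a little more and turn in steps, watching z, force and torque.

Call:
arm_command([
  [-0.4, [0, 0, 0.006], 0],
  [-0.4, [0, 0, 0.012], 0],
  [-0.4, [0, 0, 0.012], 0.005],
  [-0.4, [0, 0, 0.012], 0.01],
  [-0.4, [0, 0, 0.012], 0.015],
  [-0.4, [0, 0, 0.012], 0.015],
])

```text
time: 11.73
tool_pos: [0.5957, 0.2188, 0.0786]
tool_rot: [0.002, 0.243, 0.97, 0.002]
contact_force: [-0.2, 0.4, 6.2]
gripper_width: 0.563
grasp_force: 65.0
```

Call:
arm_command([
  [-0.4, [0, 0, 0], 0.006],
  [-0.4, [0, 0, 0], 0.012],
  [-0.4, [0, 0, 0], 0.018],
  [-0.4, [0, 0, 0], 0.024],
  [-0.4, [0, 0, 0], 0.024],
])

```text
time: 12.15
tool_pos: [0.596, 0.2186, 0.0786]
tool_rot: [0.003, 0.316, 0.949, 0.002]
contact_force: [-1.0, 0.4, 5.7]
gripper_width: 0.566
grasp_force: 65.0
```

```bash
python3 -c "
from h import *
togo(.5937,.218,.0788);s=manip.state();print(s['ft_torque'])"
```

```text
t 12.15 pos [0.59596538 0.21858562 0.07864534] units [ 0.0097 -0.0122 -0.0011] yaw y 53.18180622618804 tilt [ 0.00584295  0.00162572 -0.99998161] F [-1.   0.4  5.7] q [ 0.23  0.21  1.71  0.    1.21 -0.69]
[ 0.03153128  0.04536748 -0.29226392]
```

Call:
arm_command([
  [-0.4, [0, 0, 0], 0.006],
  [-0.4, [0, 0, 0], 0.012],
  [-0.4, [0, 0, 0], 0.018],
  [-0.4, [0, 0, 0], 0.024],
  [-0.4, [0, 0, 0], 0.024],
])

```text
time: 12.57
tool_pos: [0.5958, 0.2185, 0.0785]
tool_rot: [0.002, 0.386, 0.922, 0.002]
contact_force: [-1.0, -0.8, 8.0]
gripper_width: 0.562
grasp_force: 65.2
```

Call:
arm_command([
  [-0.4, [0, 0, 0], 0.006],
  [-0.4, [0, 0, 0], 0.012],
  [-0.4, [0, 0, 0], 0.018],
  [-0.4, [0, 0, 0], 0.024],
  [-0.4, [0, 0, 0], 0.024],
])

```text
time: 12.98
tool_pos: [0.5956, 0.2184, 0.0786]
tool_rot: [0.002, 0.455, 0.891, 0.002]
contact_force: [-1.4, -0.3, 7.9]
gripper_width: 0.562
grasp_force: 65.1
```

Call:
arm_command([
  [-0.4, [0, 0, 0], 0.006],
  [-0.4, [0, 0, 0], 0.012],
  [-0.4, [0, 0, 0], 0.018],
  [-0.4, [0, 0, 0], 0.024],
  [-0.4, [0, 0, 0], 0.024],
])

```text
time: 13.4
tool_pos: [0.5959, 0.2193, 0.0787]
tool_rot: [0.002, 0.52, 0.854, 0.003]
contact_force: [-0.7, 0.6, 5.8]
gripper_width: 0.558
grasp_force: 65.1
```

Call:
arm_command([
  [-0.4, [0, 0, 0], 0.006],
  [-0.4, [0, 0, 0], 0.012],
  [-0.4, [0, 0, 0], 0.018],
  [-0.4, [0, 0, 0], 0.024],
  [-0.4, [0, 0, 0], 0.024],
])

```text
time: 13.82
tool_pos: [0.5951, 0.2192, 0.078]
tool_rot: [0.001, 0.583, 0.812, 0.002]
contact_force: [-0.9, 0.4, 5.1]
gripper_width: 0.563
grasp_force: 64.8
```

Call:
arm_command([
  [-0.4, [0, 0, 0], 0.006],
  [-0.4, [0, 0, 0], 0.012],
  [-0.4, [0, 0, 0], 0.018],
  [-0.4, [0, 0, 0], 0.024],
  [-0.4, [0, 0, 0], 0.024],
])

```text
time: 14.23
tool_pos: [0.5947, 0.2184, 0.0779]
tool_rot: [0.001, 0.642, 0.767, 0.001]
contact_force: [-2.8, -1.0, 7.1]
gripper_width: 0.56
grasp_force: 65.1
```

```bash
python3 -c "
from h import *
togo(.5937,.218,.0788);s=manip.state();print(s['ft_torque'])"
```

```text
t 14.2333 pos [0.59473833 0.21840563 0.07788596] units [-0.0014 -0.0073 -0.0061] yaw y 10.11162218628849 tilt [ 2.62403978e-03  6.92123005e-04 -9.99996318e-01] F [-2.8 -1.   7.1] q [0.23 0.21 1.71 0.   1.22 0.06]
[0.05478931 0.47877659 0.06963974]
```

Call:
arm_command([
  [-0.4, [0, 0, 0], 0.006],
  [-0.4, [0, 0, 0], 0.012],
  [-0.4, [0, 0, 0], 0.012],
])

```text
time: 14.48
tool_pos: [0.5949, 0.2194, 0.0787]
tool_rot: [0.0, 0.671, 0.742, 0.002]
contact_force: [-3.5, 2.1, 9.7]
gripper_width: 0.563
grasp_force: 65.3
```

```bash
python3 -c "
from h import *
togo(.5937,.218,.0788);s=manip.state();print(s['ft_torque'])"
```

```text
t 14.4833 pos [0.59489594 0.21941946 0.0787409 ] units [-0.0086 -0.0089 -0.0004] yaw y 5.741565444840408 tilt [ 0.00330837  0.00265459 -0.999991  ] F [-3.5  2.1  9.7] q [0.24 0.21 1.71 0.   1.22 0.13]
[ 0.20275466  0.42728148 -0.14426691]
```

There's a dip of about 0.7 mm around tool yaw 18° to 10°, and it climbed back at 6°. The slot is centred near 14°, so I'll go back there and press gently.

Call:
arm_command([
  [-0.4, [0, 0, 0], -0.01],
  [-0.4, [0, 0, 0], -0.018],
  [-0.4, [0, 0, 0], -0.023],
  [-0.4, [0, 0, 0.006], -0.023],
  [-0.4, [0, 0, 0.012], -0.023],
  [-0.4, [0, 0, 0.012], -0.023],
])

```text
time: 14.98
tool_pos: [0.5958, 0.2172, 0.0771]
tool_rot: [0.002, 0.615, 0.788, 0.001]
contact_force: [-0.7, -4.4, 9.4]
gripper_width: 0.565
grasp_force: 65.3
```

```bash
python3 -c "
from h import *
togo(.5937,.218,.0788);s=manip.state();print(s['ft_torque'])"
```

```text
t 14.9833 pos [0.59576405 0.21716956 0.07705007] units [ 0.0087 -0.012  -0.0117] yaw y 14.050922908167472 tilt [ 0.00430747 -0.00119861 -0.99999   ] F [-0.7 -4.4  9.4] q [ 0.23  0.21  1.71 -0.    1.21 -0.01]
[-0.57715685  0.65352616 -0.06287079]
```

z dropped to 0.077 with a tilting moment: only one pin is entering, and the cover is off centre by about 2 mm along the pin axis. I'll nudge it to centre and press again.

Call:
arm_command([
  [-0.4, [0.004, -0.006, -0.008], 0],
  [-0.4, [0.009, -0.012, -0.008], 0],
  [-0.4, [0.009, -0.012, -0.008], 0],
  [-0.4, [0.009, -0.012, 0], 0],
  [-0.4, [0.009, -0.012, 0.004], 0],
  [-0.4, [0.009, -0.012, 0.004], 0],
])

```text
time: 15.48
tool_pos: [0.5939, 0.218, 0.0769]
tool_rot: [0.002, 0.615, 0.788, 0.001]
contact_force: [0.6, -5.1, 12.5]
gripper_width: 0.558
grasp_force: 65.7
```

```bash
python3 -c "
from h import *
togo(.5937,.2185,.0788);s=manip.state();print(s['ft_torque'])"
```

```text
t 15.4833 pos [0.59389044 0.21801401 0.07688002] units [ 0.0034 -0.0004 -0.0128] yaw y 14.059047874954402 tilt [ 0.00471827 -0.00128284 -0.99998805] F [ 0.6 -5.1 12.5] q [ 0.24  0.21  1.72 -0.    1.21 -0.01]
[-0.75373852  0.68957103  0.11633283]
```

Call:
arm_command([
  [-0.4, [-0.003, -0.003, -0.004], 0],
  [-0.4, [-0.006, -0.005, -0.004], -0.003],
  [-0.4, [-0.006, -0.005, 0], -0.004],
  [-0.4, [-0.006, -0.005, 0], -0.004],
  [-0.4, [-0.006, -0.005, 0], -0.004],
])

```text
time: 15.9
tool_pos: [0.5913, 0.2178, 0.0735]
tool_rot: [0.001, 0.605, 0.796, 0.0]
contact_force: [2.0, -0.7, 2.4]
gripper_width: 0.561
grasp_force: 64.5
```

```bash
python3 -c "
from h import *
togo(.5937,.2185,.0788);s=manip.state();print(s['ft_torque'])"
```

```text
t 15.9 pos [0.59127335 0.21779103 0.07345949] units [ 0.0002  0.0169 -0.0356] yaw y 15.519877238593859 tilt [ 1.01196887e-03 -3.22274182e-04 -9.99999436e-01] F [ 2.  -0.7  2.4] q [ 0.24  0.21  1.72 -0.    1.21 -0.04]
[-0.24874172 -0.4005627   0.18581037]
```

It dropped to z ≈ 0.0735, about 4 mm above the rim, so it's over the pins. I'll recentre slightly and press home in stages.

Call:
arm_command([
  [-0.4, [0, 0.005, 0], 0],
  [-0.4, [0, 0.01, 0.005], 0],
  [-0.4, [0, 0.01, 0.01], 0],
  [-0.4, [0, 0.01, 0.015], 0],
  [-0.4, [0, 0.01, 0.02], 0],
  [-0.4, [0, 0.01, 0.02], 0],
  [-0.4, [0, 0.01, 0.02], 0],
])

```text
time: 16.48
tool_pos: [0.5916, 0.2177, 0.0712]
tool_rot: [-0.001, 0.605, 0.796, -0.002]
contact_force: [-4.8, -3.6, 8.7]
gripper_width: 0.56
grasp_force: 65.2
```

```bash
python3 -c "
from h import *
togo(.5937,.2185,.0695);s=manip.state();print(s['ft_torque'])"
```

```text
t 16.4833 pos [0.59155254 0.21773453 0.07116101] units [0.0011 0.0152 0.011 ] yaw y 15.522780531496021 tilt [-0.00294614 -0.00167802 -0.99999425] F [-4.8 -3.6  8.7] q [ 0.24  0.21  1.72 -0.    1.21 -0.04]
[-0.74131764  0.72374291  0.33600924]
```

Call:
arm_command([
  [-0.4, [0, -0.006, 0], 0],
  [-0.4, [0, -0.009, 0.005], -0.002],
  [-0.4, [0, -0.009, 0.01], -0.002],
  [-0.4, [0, -0.009, 0.014], -0.002],
  [-0.4, [0, -0.009, 0.014], -0.002],
  [-0.4, [0, -0.009, 0.014], -0.002],
])

```text
time: 16.98
tool_pos: [0.5915, 0.2179, 0.0704]
tool_rot: [0.0, 0.6, 0.8, -0.0]
contact_force: [-3.2, -2.2, 11.3]
gripper_width: 0.561
grasp_force: 65.6
```

```bash
python3 -c "
from h import *
togo(.5913,.2178,.0695);s=manip.state();print(s['ft_torque'])"
```

```text
t 16.9833 pos [0.59146479 0.21794489 0.07036612] units [-0.0006 -0.0013  0.0058] yaw y 16.191922921616264 tilt [ 8.34197651e-05 -1.91442768e-04 -9.99999978e-01] F [-3.2 -2.2 11.3] q [ 0.24  0.21  1.72 -0.    1.21 -0.05]
[-0.53786704  0.47853397 -0.04123189]
```

Call:
arm_command([
  [-0.4, [0, -0.003, 0.005], 0],
  [-0.4, [0, -0.003, 0.01], 0],
  [-0.4, [0, -0.003, 0.01], 0],
  [-0.4, [0, -0.003, 0.01], 0],
])

```text
time: 17.32
tool_pos: [0.5914, 0.218, 0.0703]
tool_rot: [0.0, 0.6, 0.8, 0.0]
contact_force: [-6.8, -3.1, 16.4]
gripper_width: 0.564
grasp_force: 66.1
```

Call:
arm_command([
  [-0.4, [0, 0, 0.005], 0],
  [-0.4, [0, 0, 0.01], 0],
  [-0.4, [0, 0, 0.01], 0],
  [-0.4, [0, 0, 0.01], 0],
])

```text
time: 17.65
tool_pos: [0.5915, 0.2179, 0.0702]
tool_rot: [0.0, 0.6, 0.8, 0.0]
contact_force: [-10.4, -4.2, 24.1]
gripper_width: 0.563
grasp_force: 66.9
```

```bash
python3 -c "
from h import *
togo(.5913,.2178,.0695);s=manip.state();print(s['ft_torque'])"
```

```text
t 17.65 pos [0.59147324 0.21793819 0.07020326] units [-0.0006 -0.0014  0.0047] yaw y 16.196178325602272 tilt [ 3.70189006e-04 -2.63962286e-04 -9.99999897e-01] F [-10.4  -4.2  24.1] q [ 0.24  0.21  1.72 -0.    1.21 -0.05]
[-0.77626132  1.46896285  0.01220644]
```

z stalls at 0.0702 while the force rises, and the spring balance matches about 4 mm of travel, so the flange is on the rim. I'll relieve the sideways load and verify.

Call:
arm_command([
  [-0.4, [0, -0.006, 0], 0],
  [-0.4, [0, -0.01, 0], 0],
  [-0.4, [0, -0.01, 0], 0],
  [-0.4, [0, -0.01, 0], 0],
  [-0.4, [0, -0.01, 0], 0],
  [-0.4, [0, -0.01, 0], 0],
])

```text
time: 18.15
tool_pos: [0.5914, 0.218, 0.0702]
tool_rot: [0.001, 0.6, 0.8, 0.002]
contact_force: [-3.7, -2.7, 18.6]
gripper_width: 0.567
grasp_force: 66.3
```

```bash
python3 -c "
from h import *
togo(.5913,.2178,.0695);s=manip.state();print(s['ft_torque'],s['grasp_force'])
p=manip.grab_frame('scene')
x,y=.5936,.219
for dz in(0,.0015,.004): print(dz,bbox(p,np.vstack([circ(x,y,.05+dz,.054),circ(x,y,.0635+dz,.054)])).round(1))
A=p['frame'][155:235,275:375,::-1].astype(float)*2
cv2.imwrite('pics/f1.png',cv2.resize(np.clip(A,0,255).astype('uint8'),None,fx=7,fy=7,interpolation=2))"
```

```text
t 18.15 pos [0.5913877  0.21797194 0.07019222] units [-0.0009 -0.0009  0.0046] yaw y 16.19254831126407 tilt [ 4.02681784e-03  9.80761876e-04 -9.99991411e-01] F [-3.7 -2.7 18.6] q [ 0.24  0.21  1.73  0.    1.2  -0.05]
[-0.52163047  0.76866334  0.00586642] 66.26301169395447
0 [294.1 172.  338.9 206.4]
0.0015 [294.2 171.5 339.  206. ]
0.004 [294.2 170.8 339.1 205.2]
```

View pics/f1.png

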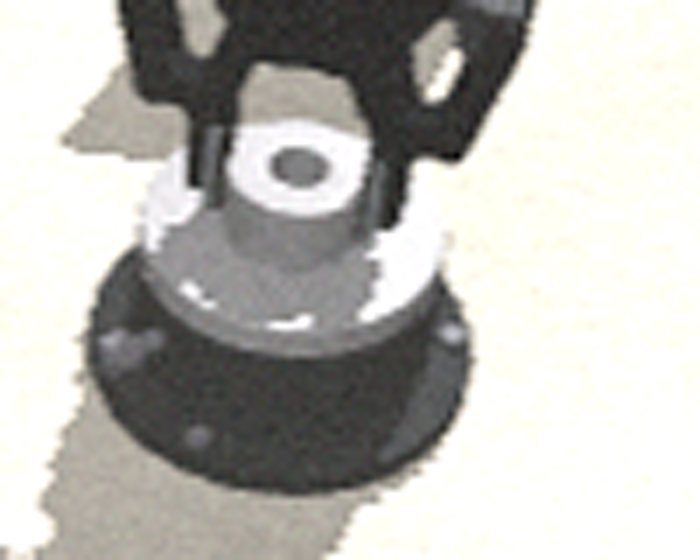

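The picture shows the flange seated on the barrel, level and gripped. It spans u 294–338 and v down to 205.4, against 206.4 for flush in the model. The z drop (8.5 of 9 mm) and the force balance also agree with it being home. Handing in.

```bash
python3 -c "
from h import *
s=manip.state();print(s['tool_pos'],s['contact_force'],abs(s['joint_vel']).max())
print(manip.job_done())"
```

```text
[0.59141219 0.21794946 0.07023062] [-3.65665598 -1.98586405 17.57345857] 0.0025021277614506667
the job is handed in; nothing more can be done
None
```

I handed the job in with the cover dropped over both pins, pressed home with about 18 N measured at the wrist and still gripped at about 66 N; the hand-in returned no verdict, and "flush" rests on height and force readings because the last picture couldn't settle it.

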